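# Tap a seized lens carriage along its optical rail

### The job

The lens carriage has seized on its optical rail, so pick up the wooden mallet and work it about 40 mm along the rail towards the lamp house, with light mallet taps on the back of its two wings in turn, beginning with the wing nearer the robot and tapping each wing at least twice. Do not touch the carriage by hand, do not hit the lens cell and leave the other things on the bench alone. Finish with the mallet lying flat on its cork mat, head on the mat, let go.

Things in the scene. Friction and masses are not known exactly. Their poses are not given: they have to be found in the camera images.
- rail: Fixed optical rail: aluminium base plate 200 x 460 x 6 mm (y -210 to +250), on it a steel rail 36 mm wide, 12 mm high (top 18 mm above the bench; y -210 to +190) and a white lamp house 100 x 70 x 85 mm (y +180 to +250; its lens tube back to +164). Origin on the bench, on the rail's centre line; x across, away from the robot; y along the rail towards the lamp house.
- carriage: Loose dark steel lens carriage, 0.7 to 0.9 kg, straddling the rail, on two runners (110 mm along y, 7 mm high, x 28 to 84 mm either side). Origin: centre of underside, 6 mm above the bench; axes about as the rail's. Bridge 60 x 40 mm, top at 22 mm. Starts at rail y -40 to -15 mm. Pushed on one wing it swings up to 0.1 rad, then jams; the other wing frees it. It walks 5 to 18 mm a tap.
- wing_near: Upright dark steel wing of the carriage nearer the robot (rigid with it): 40 mm across (x), 16 mm thick (y), 43 mm high. Origin: centre of its underside, at carriage x -62, y -16, z +7 mm; axes as the carriage. Struck on its back, the face towards -y (away from the lamp house), 8 mm from the origin. Its top is 56 mm above the bench. It starts to move at about 3 to 8 N.
- wing_far: The like wing on the side farther from the robot, at carriage x +62, y -16, z +7 mm; same size, struck on its face towards -y.
- lens_cell: Round brass lens cell, 48 mm in diameter, 22 mm thick along the rail, standing on edge on the carriage's bridge (rigid with it). Origin at the centre of its underside, 28 mm above the bench; its top is 76 mm above the bench. Must not be hit.
- mallet: Loose wooden mallet, 0.3 kg, lying flat. Rectangular head 46 x 100 x 50 mm (x, y, z), its two striking faces look along own +y and -y. Straight handle to own -x, 20 mm wide (y), 26 mm high, its axis 25 mm above the underside, from the head to 198 mm from the origin. Origin on the underside below the centre of the head; z up when it lies flat.
- mallet_grip (a point): Point on the handle's axis, 95 mm from the head's centre along own -x, 25 mm above the mallet's underside: a good place to grip.
- mat: Fixed cork mat 260 x 180 x 4 mm (x, y, z) on which the mallet lies at the start. Origin at the centre of its underside, on the bench.
- slide_box: Bystander: closed blue slide box 90 x 170 x 32 mm on the robot's side of the rail, to the left. Origin under its centre.
- jar: Bystander: amber jar, 68 mm in diameter, 75 mm high, beyond the mat. Origin under its centre.
- wrench: Bystander: steel wrench 160 mm long lying flat on the bench close to the robot. Origin near its middle.
Not all that is in view belongs to the job. Several things have the shape of the mallet; the one meant has the colours described above.

How it is judged (in metres and radians):
On the way, in this order (a step that is already met when the one before it is completed fails the run):
1. the mallet taps the near wing (contact force between mallet and wing_near above 1.5 N).
2. then the mallet taps the far wing (contact force between mallet and wing_far above 1.5 N).
3. then the near wing again (contact force between mallet and wing_near above 1.5 N).
4. then the far wing again (contact force between mallet and wing_far above 1.5 N).
At the end, for the whole second after the job is handed in: Carriage flat on the rail's base plate (tilt < 0.05 rad, origin < 10 mm up), 30 to 60 mm from its start, towards the lamp house (past y -12 mm of the rail), at rest. Mallet flat (tilt < 0.1 rad, underside < 12 mm up), head centre over the mat, at rest (distance of carriage from where it was at the start of the episode between 0.03 and 0.06 m and y of carriage in the frame of rail above -0.012 m and angle between carriage's own z axis and vertical below 0.05 rad and z of carriage in the frame of rail below 0.01 m and linear speed of each of carriage, mallet below 0.01 m/s and x of mallet in the frame of mat between -0.13 and 0.13 m and y of mallet in the frame of mat between -0.09 and 0.09 m and z of mallet in the frame of mat below 0.012 m and angle between mallet's own z axis and vertical below 0.1 rad); the robot touches nothing.
It fails at once if the robot itself pushes the carriage (over 2 N) (contact force between any of the fingers, the arm and carriage above 2 N).
It fails at once if the lens cell is hit (over 2 N) (contact force between anything else and lens_cell above 2 N).
It fails at once if a blow or push of the mallet on the carriage that is not light (over 60 N) (contact force between mallet and carriage above 60 N).
It fails at once if the carriage is tipped by more than 0.25 rad (angle between carriage's own z axis and vertical above 0.25 rad).
It fails at once if a bystander is moved by more than 20 mm (distance of any of slide_box, jar, wrench from where it was at the start of the episode above 0.02 m).
It also fails if it takes over 48 s, if anything falls off the work surface, if the arm or the gripper's body presses on something with over 40 N, if the wrist force passes 120 N, or if a joint passes its speed limit or range.

### The arm

A 6-joint arm with a two-finger parallel gripper is mounted at the origin on the work surface. World frame = base frame: x ahead of the robot, y to its left, z up, the work surface at z = 0. Lengths are in mm, angles in rad, forces in N, time in s.
With the tool pointing down it reaches from about 300 to 775 mm from the base axis. Payload 14.6 kg.
Tool frame: the origin (TCP) lies between the finger pads; the fingertips stand 25 mm ahead of it and the grasp point (between the pads) lies 6 mm ahead of it; z points along the fingers, y is the line along which they close (so a half turn about z gives the same grasp; the last joint's range is limited). The gripper opens to 94 mm and grips with 3 to 60 N. Pads are 16 mm wide; open, the fingers measure 119 mm over their backs; the gripper's body (75 mm by 177 mm) begins 78 mm behind the grasp point.
Start: joints at [1.249, 0.3, 1.521, -0, 1.321, -0.067], TCP at [138.626, 532.233, 230.446] pointing down, gripper open.
Joint ranges: [-3.03, 3.03], [-0.79, 2.21], [0.23, 2.52], [-1.04, 4.18], [0, 3.07], [-2.55, 2.55]. Speed limits (rad/s): [2.22, 2.22, 2.57, 3.14, 3.14, 3.14].

### API

Orientations are given as [roll, pitch, yaw] about the fixed x, y, z axes, in that order (R = Rz(yaw) Ry(pitch) Rx(roll)).
In Python, from cell import manip gives the robot as it stands. The module is installed in compiled form; this text tells all that it offers.
- The arm moves only by the tool step_arm, never from a script. Its argument "series" is one flat list of numbers, 5 for each row, row after row: the shift along the world's x, y, z in mm, then the turn about the world's z in rad, then the closure, from 0 (fully open) to 1 (shut). In form: [dx, dy, dz, spin, jaw, dx, dy, dz, spin, jaw, ...]. A call has 1 to 20 rows; each row shifts and turns the commanded pose from where the row before left it; what a row does not reach is not made up. A row lasts 1/8 s, in which the tool goes at most 62.5 mm and 10.7 degrees, less where a joint would pass 70% of its speed; a pose out of reach is approached as far as the arm can. A call is refused whole if a number of a shift passes 62.5 or a number of a turn 0.188, either way. A call with a gripper value outside its range is refused whole. The fingers move at their own pace and stop on an object; "squeeze" is the grip in N (left out, the last holds). Time passes only in rows, so rows that do not move let the fingers close. It gives the time, the measured TCP pose, the force, the opening and the grip force at its end, in the units of the state.
- manip.read_state(): the state, without advancing time (a new reading comes with each control period).
- manip.camera(name): name is "side" or "top" or "wrist"; returns (picture, depth): 420x560x3 uint8, blue, green, red; 420x560 float32, mm along the optical axis (not along the pixel's ray), 0 where there is no reading.
- manip.camera_info(name): a dict with "fovy" (degrees; the focal length in pixels is half the picture's height over the tangent of half this angle, whatever the lens; pixels are square), "cx", "cy" (the principal point, pixels), "eye" and "orientation" of the camera in the world. Camera axes: x right, y down, z forward; pixel columns grow to the right and rows downward; lengths in mm; the calibration is good to about 2 mm. The wrist camera is an equidistant fisheye: a pixel r from the principal point sees the ray r / f radians off the axis. A picture is of the moment at which its call begins: read the wrist's pose just before it. camera_info takes no time and is no camera call; for the wrist camera it gives the pose at the moment of the call.
- manip.sign_off(): hands the job in; it is judged then, once.
The state is a dict: "clock": time; "joints": joint angles; "qd": joint speeds; "effort": joint torques, N m; "eef_pos": TCP position; "eef_rot": TCP orientation; "wrist_force": force on the tool from outside, world axes, zero at the start; "moment": the same for the moment, N m; "finger_gap": finger opening in mm; "finger_force": force on a finger pad.
Only numpy, scipy, OpenCV 4.12 (cv2) and the standard library are available. Lean on these libraries where they do the work, as an engineer would, in place of code of your own. Each camera call takes 0.05 s, during which the arm holds its last target. There are 200 camera calls.

## Working session

There is one attempt and no reset: what is moved stays moved. The work goes in short steps, Python scripts to look and compute and a tool call to move; the robot and the scene stay as the last step left them, time stands still between calls to the robot, and variables do not carry over. Pictures are saved under pics/ and viewed, at most 10 in all, crops included, and the job is handed in when it is done.

Besides the shell and the picture viewer there is one more tool, called after "Request:" as name(argument=value, ...), one argument or row to a line, values as JSON. step_arm: Moves the arm, as the interface text tells. Its arguments: {"type":"object","properties":{"series":{"type":"array"},"squeeze":{"type":"number"}},"required":["series"]}

```bash
mkdir -p pics
cat > h.py <<'E'
import numpy as np, cv2
from cell import manip
from scipy.spatial.transform import Rotation as R
def info(n):
    i=manip.camera_info(n); return i
def world(n,d,i):
    f=210/np.tan(np.radians(i['fovy'])/2)
    v,u=np.mgrid[0:420,0:560]
    P=np.stack([(u-i['cx'])/f*d,(v-i['cy'])/f*d,d],-1)
    o=np.array(i['orientation']); M=o if o.shape==(3,3) else R.from_euler('xyz',o).as_matrix()
    W=P@M.T+np.array(i['eye']); W[d<=0]=np.nan
    return W
E
python3 - <<'E'
from h import *
for n in ['top','side']:
    i=info(n);print(n,i)
    p,d=manip.camera(n);cv2.imwrite(f'pics/{n}0.png',p);np.savez(f'{n}0.npz',p=p,d=d,W=world(n,d,i))
print(manip.read_state())
E
```

```text
top {'fovy': 55.73631586545537, 'cx': 280.9809023186673, 'cy': 213.7012760627849, 'eye': array([393.98574854, -25.16954308, 972.70443586]), 'orientation': array([-3.08554143, -0.00582297, -1.59789528])}
side {'fovy': 49.58797292883497, 'cx': 281.27748012617633, 'cy': 198.8151853683033, 'eye': array([351.26960072, 803.21938106, 647.51792135]), 'orientation': array([-2.18615623,  0.01920221, -3.00158592])}
{'clock': 0.1, 'joints': array([ 1.24936892e+00,  3.00403922e-01,  1.52154495e+00,  2.36096779e-05,
        1.32073020e+00, -6.66233840e-02]), 'qd': array([-0.00062435, -0.00106271, -0.00074601, -0.00079938,  0.00094154,
       -0.0005461 ]), 'effort': array([ 2.75064049e-03, -5.32645833e+01, -3.53280973e+01,  7.09920796e-02,
        2.35831324e-02, -5.65484333e-05]), 'eef_pos': array([138.56845361, 532.02303961, 229.93845973]), 'eef_rot': array([-3.14051017e+00, -9.51451724e-05,  2.88678272e+00]), 'wrist_force': array([ 0.38655319, -0.16842873,  0.08563385]), 'moment': array([ 0.05361732,  0.03589276, -0.02283183]), 'finger_force': 0.0, 'finger_gap': 93.87984107392167}
```

View pics/top0.png

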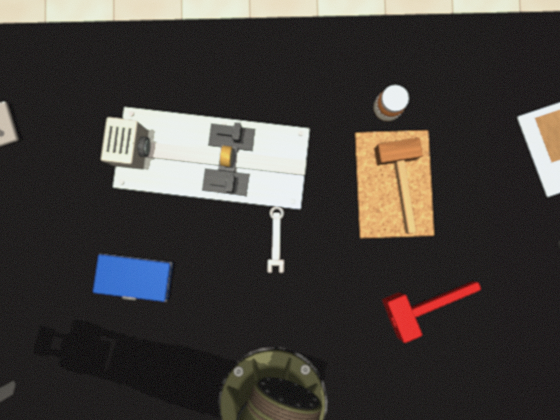

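View pics/side0.png

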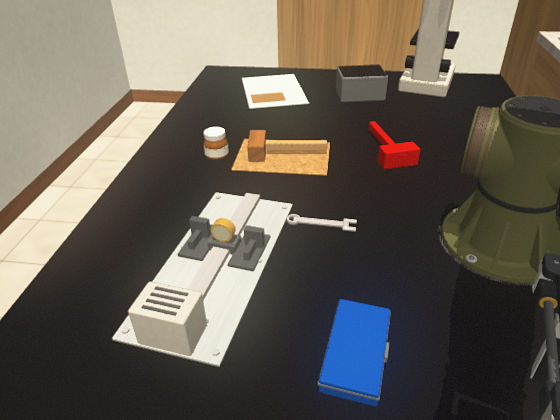

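The top view shows the wooden mallet on the mat: head (400,150), handle to (408,230). Look-alikes are the red mallet at (405,318) and the brown picture on paper at (550,130). By its colours, the wooden one on the cork mat is meant. The carriage wings are at (237,132) and (228,182), the lens is at (227,156), and the lamp house is at (122,142).

Run:
```python
from h import *
D=np.load('top0.npz');p,d,W=D['p'],D['d'],D['W']
Z=W[...,2]
v,u=np.mgrid[0:420,0:560]
def box(a,b,c,e): return (u>=a)&(u<=b)&(v>=c)&(v<=e)
def rect(m,n):
    q=W[m][:,:2].astype(np.float32); r=cv2.minAreaRect(q); print(n,m.sum(),np.round(r[0],1),np.round(r[1],1),round(r[2],2),'zmed',np.round(np.median(Z[m]),1),'mean',q.mean(0).round(1))
print('bench z',np.nanmedian(Z[box(300,340,270,350)]))
hsv=cv2.cvtColor(p,cv2.COLOR_BGR2HSV);g=p.min(-1)
rect(box(95,320,95,215)&(g>110)&(Z<12)&(u>150)|box(95,320,95,215)&(g>110)&(Z<12),'plate')
rect(box(95,160,95,215)&(Z>75),'lamphouse')
for n,b in [('far',box(205,260,118,150)),('near',box(200,255,166,200))]:
    rect(b&(Z>48),n+' wing top'); rect(b&(g<110)&(Z<30),n+' runner')
rect(box(210,245,142,170)&(Z>45),'lens')
mb=box(350,440,125,245)
rect(mb&(Z>44),'head'); rect(mb&(Z>28)&(Z<44)&(v>170),'handle')
rect(mb&(g>20)&(Z<9)&(p[...,2]>90),'mat')
rect(box(262,290,203,275)&(g>100),'wrench'); rect(box(90,175,250,302)&(Z>20),'box'); rect(box(370,412,80,125)&(Z>65),'jar')
c1=cv2.resize(p[115:245,345:445],None,fx=4,fy=4,interpolation=2)
c2=cv2.resize(p[100:210,195:305],None,fx=3.6,fy=4.72,interpolation=2)
h=min(c1.shape[0],c2.shape[0]);cv2.imwrite('pics/crop.png',np.hstack([c1[:h,:],c2[:h]]))
```

```text
bench z 0.31199144862029016
plate 9721 [586.4 156.3] [506.5 228.3] 81.18 zmed 6.0 mean [585.8 124.8]
lamphouse 1469 [619.4 327.9] [ 70.7 100.8] 81.28 zmed 91.0 mean [617.3 325.7]
far wing top 181 [625.5  77.8] [25.2 80.2] 62.09 zmed 56.5 mean [629.4  75.5]
far runner 742 [646.8  75.4] [120.8  88. ] 87.45 zmed 12.9 mean [640.8  78.3]
near wing top 130 [530.9  86.1] [17.1 59.6] 84.17 zmed 55.9 mean [521.9  87.2]
near runner 533 [525.6 106.2] [116.4  79.8] 88.77 zmed 12.9 mean [530.9 105.5]
lens 230 [584.7  93.9] [23.  46.6] 82.26 zmed 71.2 mean [581.8  92.9]
head 902 [ 506.8 -323.9] [216.2 100.6] 6.32 zmed 53.6 mean [ 582.3 -313.6]
handle 561 [ 467.6 -328.8] [149.6  21.3] 7.36 zmed 40.8 mean [ 467.  -327.2]
mat 6164 [ 516.9 -313.5] [265.6 187.3] 0.44 zmed 3.9 mean [ 506.  -306.9]
wrench 788 [399.2 -40.4] [174.8  66.1] 14.91 zmed nan mean [nan nan]
box 2918 [304.7 324. ] [171.   96.3] 81.46 zmed 32.1 mean [307.  322.4]
jar 544 [ 705.4 -300.1] [58.1 58.5] 31.17 zmed 74.8 mean [ 704.6 -299.4]
```

View pics/crop.png

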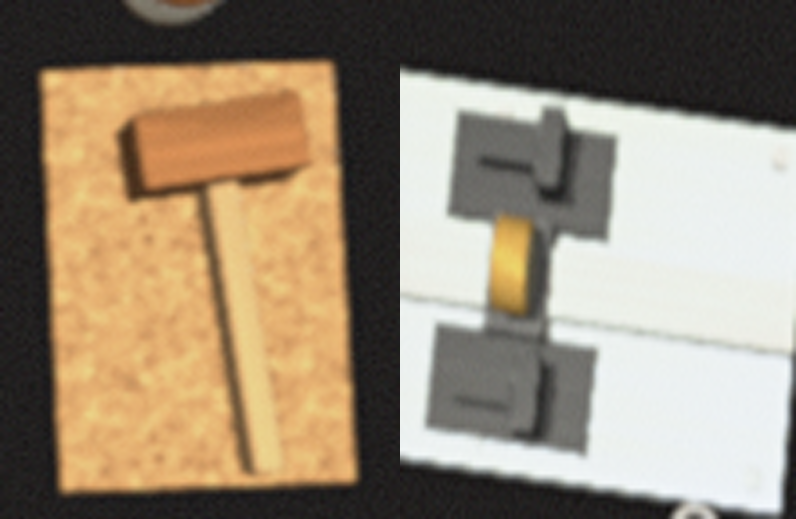

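The crop confirms the choice: an unpainted wood head and handle on cork. Both wings and the lens cell are clear of it. I'll travel to above the mallet.

Request:
step_arm(
  series=[28, -38, 0, 0.019, 0, 28, -38, 0, 0.019, 0, 28, -38, 0, 0.019, 0, 28, -38, 0, 0.019, 0, 28, -38, 0, 0.019, 0, 28, -38, 0, 0.019, 0, 28, -38, 0, 0.019, 0, 28, -38, 0, 0.019, 0, 28, -38, 0, 0.019, 0, 28, -38, 0, 0.019, 0, 9, -47, 0, 0.019, 0, 9, -47, 0, 0.019, 0, 9, -47, 0, 0.019, 0, 9, -47, 0, 0.019, 0, 9, -47, 0, 0.019, 0, 9, -47, -10, 0.019, 0, 9, -47, -10, 0.019, 0, 9, -47, -10, 0.019, 0, 9, -47, -10, 0.019, 0, 9, -47, -10, 0.019, 0],
  squeeze=60,
)

```text
clock: 2.6
eef_pos: [508.6, -319.3, 179.8]
eef_rot: [3.141, -0.0, -3.016]
wrist_force: [0.3, 0.5, -0.5]
finger_gap: 93.7
finger_force: 0.0
```

Run:
```python
from h import *
D=np.load('top0.npz');p,d,W=D['p'],D['d'],D['W'];Z=W[...,2]
v,u=np.mgrid[0:420,0:560]
def rect(m,n):
    m=cv2.morphologyEx(m.astype(np.uint8),cv2.MORPH_OPEN,np.ones((3,3)))
    k,l,s,c=cv2.connectedComponentsWithStats(m)
    j=1+s[1:,4].argmax(); m=l==j
    r=cv2.minAreaRect(W[m][:,:2].astype(np.float32)); print(n,m.sum(),np.round(r[0],1),np.round(r[1],1),round(r[2],2),'z',np.round(np.median(Z[m]),1)); return np.array(r[0])
b=lambda a,c,e,f:(u>=a)&(u<=c)&(v>=e)&(v<=f)
rect(b(350,440,125,245)&(Z>49)&(Z<60),'head')
rect(b(205,260,118,150)&(Z>50)&(Z<60),'far'); rect(b(200,255,166,200)&(Z>50)&(Z<60),'near')
rect(b(210,245,142,170)&(Z>40),'lens')
rect(b(200,262,115,152)&(Z>9.5)&(Z<17)&(p.max(-1)<110),'farrun');rect(b(195,262,164,202)&(Z>9.5)&(Z<17)&(p.max(-1)<110),'nearrun')
s=manip.read_state();print(s['joints'],s['eef_pos'],s['eef_rot'])
```

```text
head 815 [ 589.7 -314.8] [ 46.5 100.3] 6.96 z 53.8
far 114 [644.1  68.6] [15.3 39. ] 82.75 z 55.8
near 119 [521.2  87.8] [16.4 39.8] 80.72 z 55.9
lens 230 [584.7  93.9] [22.8 46.7] 81.72 z 71.2
farrun 74 [634.4 121.6] [29.2 25.7] 85.07 z 13.3
nearrun 54 [520.5  75.1] [ 8.2 35. ] 82.91 z 12.8
[-6.21608682e-01  4.55069284e-01  1.42905915e+00  1.99737307e-05
  1.25807250e+00 -2.31813431e+00] [ 508.59623147 -319.30064893  179.75278208] [ 3.14116527e+00 -4.33261704e-04 -3.01586941e+00]
```

Request:
step_arm(
  series=[3, -2, -30, 0, 0, 3, -3, -40, 0, 0, 0, 0, -35, 0, 0, 0, 0, -25, 0, 0, 0, 0, -15, 0, 0, 0, 0, 0, 0, 0, 0, 0, 0, 0, 1, 0, 0, 0, 0, 1, 0, 0, 0, 0, 1, 0, 0, 0, 0, 1, 0, 0, 0, 0, 1, 0, 0, 0, 0, 1],
  squeeze=60,
)

```text
clock: 4.1
eef_pos: [514.6, -322.8, 35.5]
eef_rot: [-3.142, 0.0, -3.016]
wrist_force: [0.7, -0.1, -0.1]
finger_gap: 37.2
finger_force: 0.0
```

Request:
step_arm(
  series=[0, 0, 0, 0, 1, 0, 0, 0, 0, 1, 0, 0, 0, 0, 1, 0, 0, 0, 0, 1, 0, 0, 10, 0, 1, 0, 0, 20, 0, 1, 0, 0, 30, 0, 1, 0, 0, 30, 0, 1, 0, 0, 0, 0, 1],
  squeeze=60,
)

```text
clock: 5.22
eef_pos: [515.6, -323.4, 128.7]
eef_rot: [-3.138, 0.004, -3.016]
wrist_force: [0.3, -0.3, -2.1]
finger_gap: 20.1
finger_force: 59.9
```

```bash
cat > look.py <<'E'
from h import *
import sys
def mal(tag):
    s=manip.read_state();p,d=manip.camera('top');i=info('top');W=world('top',d,i);Z=W[...,2]
    np.savez(f'{tag}.npz',p=p,W=W);cv2.imwrite(f'pics/{tag}.png',p)
    print(s['clock'],s['eef_pos'].round(1),s['eef_rot'].round(3),s['wrist_force'].round(1),s['finger_gap'].round(1),s['joints'].round(2)[[0,5]])
    return p,W,Z
if __name__=='__main__':
    p,W,Z=mal(sys.argv[1])
    hsv=cv2.cvtColor(p,cv2.COLOR_BGR2HSV)
    def rep(m,n):
        m=cv2.morphologyEx(m.astype(np.uint8),cv2.MORPH_OPEN,np.ones((3,3)))
        k,l,s,c=cv2.connectedComponentsWithStats(m)
        if k<2: print(n,'none');return
        m=l==1+s[1:,4].argmax();q=W[m]
        r=cv2.minAreaRect(q[:,:2].astype(np.float32))
        A=np.c_[q[:,:2]-q[:,:2].mean(0),np.ones(len(q))];c=np.linalg.lstsq(A,q[:,2],rcond=None)[0]
        print(n,m.sum(),np.round(r[0],1),np.round(r[1],1),round(r[2],2),'z',np.round(np.median(q[:,2]),1),'slope xy',c[:2].round(3))
    X,Y=W[...,0],W[...,1]
    zt=float(sys.argv[2])   # expected head top height
    if zt>0: rep((abs(Z-zt)<12)&(X>400)&(hsv[...,0]>3)&(hsv[...,0]<16)&(hsv[...,1]>110)&(Y<120),'head')
    w=(abs(Z-55)<4.5)&(Y>20)&(Y<190)&(hsv[...,1]<90)&(p.max(-1)<120)
    rep(w&(X>500)&(X<548),'near');rep(w&(X>615)&(X<670),'far')
    rep((Z>40)&(Z<82)&(X>555)&(X<615)&(Y>60)&(Y<170)&(hsv[...,1]>100),'lens')
E
python3 look.py lift 144
```

```text
Traceback (most recent call last):
  File "look.py", line 9, in <module>
    p,W,Z=mal(sys.argv[1])
          ~~~^^^^^^^^^^^^^
  File "look.py", line 6, in mal
    print(s['clock'],s['eef_pos'].round(1),s['eef_rot'].round(3),s['wrist_force'].round(1),s['finger_gap'].round(1),s['joints'].round(2)[[0,5]])
                                                                                           ^^^^^^^^^^^^^^^^^^^^^
AttributeError: 'float' object has no attribute 'round'
```

```bash
sed -i "s/s\['finger_gap'\].round(1)/s['finger_gap']/" look.py; python3 look.py lift 147
```

```text
5.275 [ 514.8 -322.9  126.5] [-3.140e+00  2.000e-03 -3.016e+00] [-0.5 -0.5 -3.6] 19.67549424743051 [-0.62 -2.32]
head 912 [ 590. -313.] [ 46.8 100.2] 6.67 z 144.8 slope xy [ 0.013 -0.004]
near 39 [518.7  89. ] [13.9 16.5] 88.6 z 56.1 slope xy [-0.116  0.035]
far 100 [641.3  69.3] [16.  35.1] 82.43 z 55.9 slope xy [0.021 0.088]
lens 205 [583.5  92.9] [20.6 44.4] 81.12 z 71.6 slope xy [0.24  0.337]
```

Request:
step_arm(
  series=[-4, 16, 0, -0.015, 1, -9, 36, 0, -0.03, 1, -9, 36, 0, -0.03, 1, -9, 36, 0, -0.03, 1, -9, 36, 0, -0.03, 1, -9, 36, 0, -0.03, 1, -9, 36, 0, -0.03, 1, -9, 36, 0, -0.03, 1, -9, 36, 0, -0.03, 1, -6, 22, 0, -0.02, 1, -2, 8, -12, 0, 1, -2, 6, -20, 0, 1, 0, 0, -20, 0, 1, 0, 0, -15, 0, 1, 0, 0, -9, 0, 1, 0, 0, 0, 0, 1, 0, 0, 0, 0, 1],
)

```text
clock: 7.45
eef_pos: [428.9, 17.2, 49.9]
eef_rot: [3.142, 0.001, 2.992]
wrist_force: [0.0, -0.9, -2.7]
finger_gap: 19.6
finger_force: 59.9
```

```bash
python3 look.py near1 70
```

```text
7.45 [428.9  17.2  49.9] [3.142e+00 1.000e-03 2.992e+00] [ 0.  -0.9 -2.7] 19.627037675936773 [-0.05 -1.47]
head 656 [507.    5.6] [98.5 40.2] 84.23 z 68.5 slope xy [-0.008  0.   ]
near 34 [534.9  86.4] [14.3 11.6] 87.27 z 56.2 slope xy [ 0.107 -0.034]
far 93 [641.5  68.9] [15.9 35.6] 79.92 z 56.2 slope xy [-0.027 -0.068]
lens 203 [583.5  92.9] [20.2 45.3] 81.56 z 71.8 slope xy [0.211 0.311]
```

Request:
step_arm(
  series=[4, 6, 2, 0, 1, 2, 8, 0, 0, 1, 1, 5, 0, 0, 1, 0.5, 4, 0, 0, 1, 0.5, 4, 0, 0, 1, 0.5, 4, 0, 0, 1, 0, 0, 0, 0, 1],
)

```text
clock: 8.38
eef_pos: [437.2, 48.4, 51.4]
eef_rot: [-3.142, 0.0, 2.992]
wrist_force: [-0.4, -2.2, -3.2]
finger_gap: 19.1
finger_force: 59.9
```

```bash
python3 look.py t1 70
```

```text
8.375 [437.2  48.4  51.4] [-3.142  0.     2.992] [-0.4 -2.2 -3.2] 19.076526502183203 [ 0.03 -1.39]
head 596 [514.1  35.6] [98.4 39.5] 81.27 z 69.9 slope xy [-0.005  0.004]
near 37 [532.8  94.5] [11.6 16.9] 88.2 z 55.9 slope xy [-0.013 -0.013]
far 98 [642.1  70.8] [16.  35.3] 81.73 z 55.5 slope xy [ 0.002 -0.037]
lens 198 [585.3  96.4] [20.2 45.4] 80.86 z 71.4 slope xy [0.167 0.317]
```

View pics/t1.png

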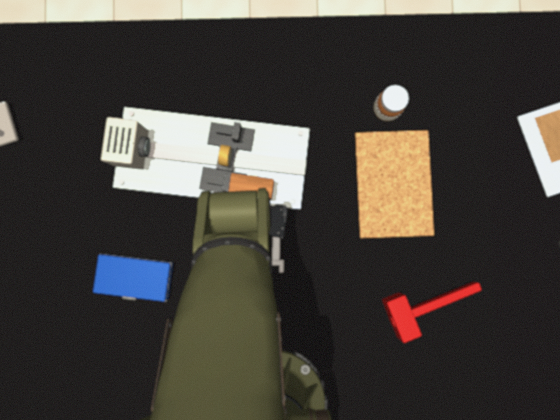

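Request:
step_arm(
  series=[0.6, 4, 0, 0, 1, 0, 0, 0, 0, 1, -2, -10, 0, 0, 1, -2, -10, 0, 0, 1, -2, -10, 0, 0, 1, 20, -3, 0, 0, 1, 35, -5, 0, 0, 1, 35, -6, 0, 0, 1, 25, -4, 0, 0, 1, 7, -1, 0, 0, 1, 1, 7, 0, 0, 1, 1, 6, 0, 0, 1, 1, 5, 0, 0, 1, 0.6, 4, 0, 0, 1, 0.6, 4, 0, 0, 1, 0.6, 4, 0, 0, 1, 0.6, 4, 0, 0, 1, 0, 0, 0, 0, 1],
)

```text
clock: 10.68
eef_pos: [559.2, 37.5, 51.5]
eef_rot: [3.141, 0.0, 2.992]
wrist_force: [1.0, -1.6, -2.1]
finger_gap: 19.6
finger_force: 59.9
```

```bash
python3 look.py t2 70
```

```text
10.675 [559.2  37.5  51.5] [3.141 0.    2.992] [ 1.  -1.6 -2.1] 19.598767904499553 [ 0.   -1.42]
head none
near none
far none
lens none
```

Request:
step_arm(
  series=[0.7, 5, 0, 0, 1, 0, 0, 0, 0, 1, -2, -12, 0, 0, 1, -2, -12, 0, 0, 1, -20, 3, 0, 0, 1, -35, 5, 0, 0, 1, -35, 6, 0, 0, 1, -25, 4, 0, 0, 1, -6, 1, 0, 0, 1, 0, 0, 0, 0, 1],
)

```text
clock: 11.98
eef_pos: [435.4, 36.9, 51.8]
eef_rot: [3.141, 0.001, 2.992]
wrist_force: [1.2, -0.0, -2.5]
finger_gap: 19.4
finger_force: 59.9
```

```bash
python3 look.py t3 70
```

```text
11.975 [435.4  36.9  51.8] [3.141e+00 1.000e-03 2.992e+00] [ 1.2 -0.  -2.5] 19.389651152431938 [ 0.   -1.42]
head 604 [517.5  24.5] [98.3 40. ] 88.38 z 70.4 slope xy [-0.007  0.002]
near 39 [535.1  99.3] [16.2 17.2] 84.19 z 56.1 slope xy [-0.122 -0.115]
far 89 [644.4  89. ] [14.7 34. ] 89.48 z 56.2 slope xy [ 0.001 -0.059]
lens 201 [585.5 108.6] [20.1 45.5] 87.0 z 71.4 slope xy [0.213 0.28 ]
```

Request:
step_arm(
  series=[1, 7, 0, 0, 1, 1, 6, 0, 0, 1, 0.6, 4, 0, 0, 1, 0.6, 4, 0, 0, 1, 0.6, 4, 0, 0, 1, 0.6, 4, 0, 0, 1, 0.6, 4, 0, 0, 1, 0, 0, 0, 0, 1],
)

```text
clock: 13.02
eef_pos: [439.4, 70.2, 51.3]
eef_rot: [-3.141, -0.001, 2.992]
wrist_force: [-3.9, -5.9, -1.7]
finger_gap: 19.5
finger_force: 59.9
```

```bash
python3 look.py t4 70
```

```text
13.025 [439.4  70.2  51.3] [-3.141e+00 -1.000e-03  2.992e+00] [-3.9 -5.9 -1.7] 19.50478560288534 [ 0.08 -1.34]
head 581 [514.  57.] [99.2 42.2] 77.61 z 69.8 slope xy [0.007 0.004]
near 32 [537.2 114.1] [ 9.6 14.6] 88.13 z 56.3 slope xy [ 0.006 -0.076]
far 94 [645.8  90.9] [16.4 34.7] 76.21 z 55.8 slope xy [0.04 0.06]
lens 193 [588.6 116.8] [19.3 44.7] 78.4 z 70.9 slope xy [0.246 0.258]
```

Request:
step_arm(
  series=[-2, -11, 0, 0, 1, -2, -11, 0, 0, 1, 20, -3, 0, 0, 1, 35, -5, 0, 0, 1, 35, -6, 0, 0, 1, 26, -4, 0, 0, 1, 9, -1, 0, 0, 1, 1, 7, 0, 0, 1, 1, 6, 0, 0, 1, 0.6, 4, 0, 0, 1, 0.6, 4, 0, 0, 1, 0.6, 4, 0, 0, 1, 0.6, 4, 0, 0, 1, 0.6, 4, 0, 0, 1, 0, 0, 0, 0, 1],
)

```text
clock: 14.95
eef_pos: [566.0, 62.5, 51.5]
eef_rot: [3.141, 0.0, 2.992]
wrist_force: [1.2, -2.8, -3.4]
finger_gap: 19.7
finger_force: 59.9
```

Run:
```python
from h import *
i=info('side');p,d=manip.camera('side');W=world('side',d,i);np.savez('s4.npz',p=p,W=W)
cv2.imwrite('pics/s4.png',cv2.resize(p[150:380,100:400],None,fx=2.6,fy=2.6))
```

```text
(no output)
```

View pics/s4.png

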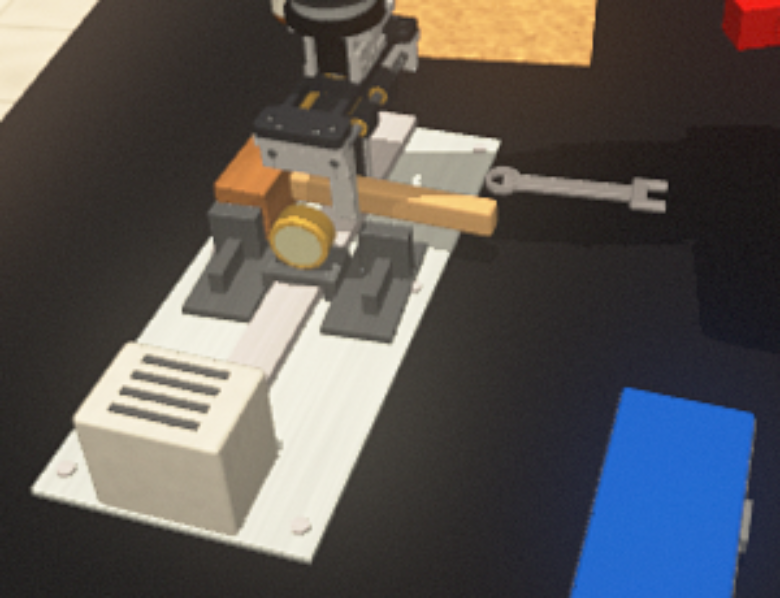

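The picture shows the head at (240,170) against the far wing's back, with the lens (300,238) and near wing (385,245) clear of mallet and gripper. I'll push a little more, then go back to the near side.

Request:
step_arm(
  series=[0.7, 4, 0, 0, 1, 0, 0, 0, 0, 1, -2, -14, 0, 0, 1, -2, -15, 0, 0, 1, -20, 3, 0, 0, 1, -35, 5, 0, 0, 1, -35, 6, 0, 0, 1, -25, 4, 0, 0, 1, -9, 1, 0, 0, 1, 0, 0, 0, 0, 1],
)

```text
clock: 16.25
eef_pos: [438.9, 55.9, 51.7]
eef_rot: [3.141, 0.001, 2.992]
wrist_force: [0.6, -0.8, -3.2]
finger_gap: 19.4
finger_force: 59.9
```

```bash
python3 look.py t5 70
```

```text
16.25 [438.9  55.9  51.7] [3.141e+00 1.000e-03 2.992e+00] [ 0.6 -0.8 -3.2] 19.414438859955357 [ 0.04 -1.38]
head 591 [514.2  43.5] [98.6 40.9] 79.54 z 70.3 slope xy [0.004 0.   ]
near 56 [532.4 120.4] [28.2 12.1] 1.52 z 56.2 slope xy [-0.005 -0.05 ]
far 80 [651.4 113.1] [14.2 33.3] 80.82 z 55.5 slope xy [ 0.024 -0.034]
lens 202 [589.2 130.8] [20.6 44.3] 88.12 z 72.0 slope xy [0.175 0.334]
```

Request:
step_arm(
  series=[-2, -12, 0, 0, 1, -2, -18, 5, 0, 1, 0, -8, 15, 0, 1, 0, -10, 20, 0, 1, 0, -15, 25, 0.02, 1, 8, -25, 13, 0.03, 1, 8, -35, 0, 0.03, 1, 8, -35, 0, 0.03, 1, 8, -35, 0, 0.03, 1, 9, -35, 0, 0.03, 1, 9, -35, 0, 0.03, 1, 9, -35, 0, 0.03, 1, 9, -35, 0, 0.03, 1, 8, -30, 0, 0.015, 1, 5, -28, 0, 0, 1, 4, -16, 0, 0, 1, 2, -7, 0, 0, 1, 0, 0, 0, 0, 1],
)

```text
clock: 18.55
eef_pos: [521.4, -357.9, 129.6]
eef_rot: [3.142, -0.0, -3.017]
wrist_force: [-0.5, 1.1, -2.9]
finger_gap: 19.2
finger_force: 59.9
```

```bash
python3 look.py t6 147
```

```text
18.55 [ 521.4 -357.9  129.6] [ 3.142 -0.    -3.017] [-0.5  1.1 -2.9] 19.208008327791664 [-0.66 -2.36]
head 1016 [ 597.1 -347.3] [ 48.5 100.1] 6.8 z 147.7 slope xy [ 0.016 -0.015]
near 75 [532.6 118.9] [14.6 28.2] 89.55 z 56.2 slope xy [ 0.014 -0.012]
far 103 [649.9 112.5] [15.6 35.3] 81.83 z 55.4 slope xy [0.034 0.059]
lens 202 [589.4 131.1] [20.9 44.1] 88.18 z 72.2 slope xy [0.192 0.319]
```

Request:
step_arm(
  series=[-4, 20, 0, 0, 1, -4, 16, 0, 0, 1, 0, 0, -20, 0, 1, 0, 0, -30, 0, 1, 0, 0, -20, 0, 1, 0, 0, -12, 0, 1, 0, 0, -6, 0, 1, 0, 0, -3, 0, 1, 0, 0, -1.5, 0, 1, 0, 0, -0.8, 0, 1, 0, 0, 0, 0, 1],
)

```text
clock: 19.98
eef_pos: [513.6, -321.8, 36.4]
eef_rot: [-3.141, 0.0, -3.016]
wrist_force: [0.3, 0.4, -2.5]
finger_gap: 19.3
finger_force: 59.9
```

Not yet bearing on the mat; down about 1 mm more, then open.

Request:
step_arm(
  series=[0, 0, -0.7, 0, 1, 0, 0, 0, 0, 1, 0, 0, 0, 0, 0.7, 0, 0, 0, 0, 0.3, 0, 0, 0, 0, 0, 0, 0, 0, 0, 0, 0, 0, 0, 0, 0, 0, 0, 0, 0, 0, 0, 0, 0, 0, 0, 0, 0, 10, 0, 0, 0, 0, 20, 0, 0, 0, 0, 40, 0, 0, 0, 0, 50, 0, 0, 0, 0, 50, 0, 0, -20, 0, 0, 0, 0, -40, 0, 0, 0, 0, -40, 0, 0, 0, 0, 0, 0, 0, 0, 0],
)

```text
clock: 22.22
eef_pos: [412.1, -322.0, 207.4]
eef_rot: [-3.14, 0.001, -3.018]
wrist_force: [0.8, 0.1, 1.1]
finger_gap: 94.1
finger_force: 0.0
```

```bash
python3 look.py t7 54
```

```text
22.225 [ 412.1 -322.   207.4] [-3.140e+00  1.000e-03 -3.018e+00] [0.8 0.1 1.1] 94.06351398243996 [-0.73 -2.43]
head 845 [ 588.7 -312. ] [46.2 99.9] 6.28 z 53.8 slope xy [ 0.025 -0.006]
near 88 [532.4 119.1] [14.4 28.9] 89.37 z 56.0 slope xy [-0.002  0.039]
far 105 [649.4 113.4] [16.5 35. ] 86.88 z 55.9 slope xy [0.054 0.061]
lens 202 [589.2 130.6] [44.  21.2] 0.37 z 71.9 slope xy [0.158 0.357]
```

View pics/t7.png

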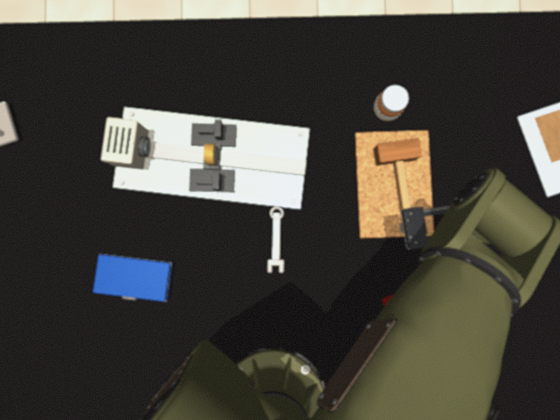

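The mallet lies flat on the mat (head at (400,150)) and the gripper is above it, clear. The carriage (210,155) has moved about 38 mm, and the bystanders are where they were.

```bash
python3 -c "
from cell import manip
print(manip.sign_off())"
```

```text
the job is handed in; nothing more can be done
None
```

The job is handed in at about 22 s: four alternate taps (near, far, near, far) moved the carriage about 38 mm towards the lamp house, and the mallet lies flat on its mat, released; `sign_off()` gave no verdict.

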